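Squeeze a re-glued book in a ratchet press and hold it

TASK

A freshly glued book stands in the small ratchet press: press the sprung lever at its side down until it clicks and stays down by itself, then pump the trigger (squeeze it fully to the handle, let it out, again) until the sprung pad has pushed the book against the fixed jaw and presses lightly on it, pushed in by about 5 mm and never by 10 mm or more, which would crush the book. Finish while still holding the trigger squeezed, with the book gripped. Do not push the jaw, pad or book by hand, and leave the mug, the glue bottle and the wooden box where they are.

Things in the scene. Friction and masses are not known exactly. Their poses are not given: they have to be found in the camera images.
- clamp: The ratchet press, fixed to the desk: plywood base 150 mm (x) by 325 mm (y), 16 mm thick. Origin at desk height, z up. y runs along the toothed bar: head with handle and trigger at the -y end, moving jaw in the middle, fixed jaw at the +y end. +x is the side where the lever sticks out. The dark steel head (x -26 to +26 mm) is up to 66 mm above the desk under the trigger.
- handle (a point): Top centre of the press's rigid black handle, an upright slab 30 mm (press x) by 14 mm (press y), at x 0, y -150 mm in the press frame, top 138 mm above the desk. Its back, away from the trigger, is the face at y -157 mm.
- trigger_grip (a point): Middle of the trigger's black grip bar (16 mm diameter, 34 mm long along press x), 114 mm above the desk, hinged below. Let out at press y -110 mm, fully squeezed at -127 mm. Pinch it with the handle from above, closing along press y: 55 mm over the outsides let out, 38 mm squeezed. The handle is rigid, so centre a two-sided hand on the squeezed pair (y -138 mm), wide open.
- trigger (a joint): Trigger angle: 0 let out (it springs back), 0.28 rad fully squeezed at its stop. Takes 2 to 4 N at the grip, up to 15 N while the jaw presses. With the lever latched, each full squeeze moves the jaw on 7 mm (the first 4 to 12 mm) to a full tooth; letting out below 0.05 rad takes the next tooth. With the lever up it moves nothing.
- lever_paddle (a point): Middle of the top face of the pawl lever's steel paddle, 34 mm (press x) by 30 mm (press y), 6 mm thick, at press x 100, y -50 mm. 75 mm above the desk when up, about 48 mm when latched, 41 mm at the stop. Press it straight down with shut fingertips, 30 to 33 mm.
- lever (a joint): Pawl lever angle: 0 up; grows as the paddle goes down. Hinged along press y, 118 mm from the paddle. Pressed past 0.25 rad, a sprung ball then holds it at about 0.23 rad; stop at 0.29 rad. Needs about 7 N at the paddle. Let go too early it springs up again.
- jaw (a joint): Travel of the moving jaw along press +y, towards the book (m). Starts between 0 and 0.026; stays where it is pushed (7 N of friction).
- pad (a joint): How far the sprung pad is pushed back towards the moving jaw (m): 0 free, 0.020 at most; 0.6 N per mm. While the book still slides to the fixed jaw it reads at most about 0.002; with the book between both jaws it reads jaw - 0.0423, which after the right full squeeze is about 0.005 and after one more about 0.0115 (crushed: above 0.010).
- pad_face (a point): Middle of the pad's face that meets the book: black rubber plate 100 mm wide (press x), 64 mm high, 10 mm thick, on two steel pins before the wooden moving jaw plate (100 mm wide, top 100 mm above the desk). The free gap between pad and plate is 20 mm. 62 mm above the desk, at press y = 45 mm + jaw - pad.
- fixed_jaw_face (a point): Middle of the fixed wooden jaw's clamping face, at press y 123.3 mm, 62 mm above the desk; the jaw is 130 mm wide, top 108 mm above the desk.
- book: Dark red hardback, 165 mm (x) by 36 mm thick (y) by 112 mm high, loose, about 0.3 kg, standing on edge on the base between pad and fixed jaw, covers facing them. Origin: centre of its underside, z up. It starts 1 to 4 mm short of the fixed jaw; against it, its origin is at press y 105 mm.
- mug: White mug, 80 mm in diameter, 90 mm high: leave alone. Origin: centre of its underside.
- glue: White glue bottle, 52 mm in diameter, 130 mm high: leave alone. Origin: centre of its underside.
- keepsake_box: Dark wooden box, 94 by 144 by 74 mm high: leave alone. Origin: centre of its underside.
Things that resemble listed ones, but are neither listed nor needed, are in the scene too. Of the things that look like the book, the middle-sized one is meant.

How it is judged (in metres and radians):
On the way, in this order (a step that is already met when the one before it is completed fails the run):
1. the pawl lever has been pressed down and stays down with no finger on it (value of joint lever above 0.2 rad and contact force between each of the arm, the fingers and lever below 0.3 N), for 0.3 s.
2. the trigger is squeezed (value of joint trigger above 0.18 rad), for 0.05 s.
3. the trigger is let out (value of joint trigger below 0.08 rad), for 0.05 s.
4. the trigger is squeezed again (value of joint trigger above 0.15 rad), for 0.05 s.
5. the pad presses on the book, which stands against the fixed jaw (value of joint pad above 0.0025 m and y of book in the frame of clamp above 0.1035 m), for 0.2 s.
At the end, for the whole second after the job is handed in: Pawl lever latched down (over 0.2 rad); pad pushed in 2.5 to 9 mm, pressing on the book with over 1 N; book upright (0.1 rad), at rest, within 2 mm of the fixed jaw; the fingers hold the trigger squeezed (over 0.05 rad, over 1.5 N) (all of step 5 and value of joint lever above 0.2 rad and value of joint pad below 0.009 m and contact force between pad and book above 1 N and contact force between the fingers and trigger above 1.5 N and value of joint trigger above 0.05 rad and angle between book's own z axis and vertical below 0.1 rad and linear speed of book below 0.02 m/s); the arm keeps its last pose, push and grip.
It fails at once if the book is crushed (pad pushed in more than 10 mm) (value of joint pad above 0.01 m).
It fails at once if the robot pushes the moving jaw, the pad or the book (contact force between any of the fingers, the arm and jaw above 2 N or contact force between any of the fingers, the arm and pad above 2 N or contact force between any of the fingers, the arm and book above 2 N).
It fails at once if the mug, the glue bottle or the wooden box is moved (distance of any of mug, glue, keepsake_box from where it was at the start of the episode above 0.02 m).
It also fails if it takes over 64 s, if anything falls off the work surface, if the arm or the gripper's body presses on something with over 40 N, if the wrist force passes 120 N, or if a joint passes its speed limit or range.

ROBOT

A 6-joint arm with a two-finger parallel gripper is mounted at the origin on the work surface. World frame = base frame: x ahead of the robot, y to its left, z up, the work surface at z = 0. Lengths are in m, angles in degrees, forces in N, time in s.
With the tool pointing down it reaches from about 0.275 to 0.725 m from the base axis. Payload 5.6 kg.
Tool frame: the origin (TCP) lies at the very end of the fingers, on their centre line; the grasp point (between the pads) lies 19 mm behind it (robot.grip_depth is the distance from the TCP to the grasp point, in m); z points along the fingers, y is the line along which they close (so a half turn about z gives the same grasp; the last joint's range is limited). The gripper opens to 85 mm and grips with 20 to 120 N. Pads are 22 mm wide; open, the fingers measure 114 mm over their backs; the gripper's body (76 mm by 85 mm) begins 54 mm behind the grasp point. The pads swing forward as they close: fully open they stand 13 mm farther back than shut.
Start: joints at [-50.959, 14.616, 6.199, 0, -81.583, -16.306], TCP at [0.213, -0.507, 0.207] pointing down, gripper open.
Joint ranges: [-168.99, 168.99], [-69.2, 112.95], [-62.41, 85.93], [-164.36, 98.24], [-168.68, -3.75], [-174.98, 174.98]. Speed limits (degrees/s): [147.25, 147.25, 180, 180, 180, 180].

INTERFACE

Orientations are given as [roll, pitch, yaw] about the fixed x, y, z axes, in that order (R = Rz(yaw) Ry(pitch) Rx(roll)).
In Python, from workcell import monitor, optics, job, robot gives the robot as it stands.
- The arm moves only by the tool arm_command, never from a script. Its argument "increments" is a list of rows, each an object of numbers: "dx", "dy", "dz": the shift along the world's x, y, z in m; "twist": the turn about the world's z in degrees. A call has 1 to 20 rows; each row is the pose to reach, as a shift and turn from the pose commanded when the call began; what a row does not reach only later rows make up. A row lasts 1/10 s, in which the tool goes at most 50 mm and 8.59 degrees, less where a joint would pass 70% of its speed; a pose out of reach is approached as far as the arm can. A call with a gripper value outside its range is refused whole. "jaw" is the finger opening in m, from 0 to 0.0854, set as the call begins (left out, the last holds). The fingers move at their own pace and stop on an object; "newtons" is the grip in N (left out, the last holds). Time passes only in rows, so rows that repeat a pose let the fingers close. It gives the time, the measured TCP pose, the force, the opening and the grip force at its end, in the units of the state.
- monitor.state(): the state, without advancing time (a new reading comes with each control period).
- optics.capture(name): name is "scene" or "side" or "wrist"; returns (picture, depth): 384x512x3 uint8, red, green, blue; 384x512 float32, m along the optical axis (not along the pixel's ray), 0 where there is no reading.
- optics.camera_info(name): a dict with "K" (3x3 intrinsics, pixels), "rvec" (rotation vector, rad) and "tvec" (3), from world to camera coordinates, as OpenCV has them. Camera axes: x right, y down, z forward; pixel columns grow to the right and rows downward; lengths in m; the calibration is good to about 2 mm. A picture is of the moment at which its call begins: read the wrist's pose just before it. camera_info takes no time and is no camera call; for the wrist camera it gives the pose at the moment of the call.
- job.job_done(): hands the job in; it is judged then, once.
The state is a dict: "time_s": time; "qpos": joint angles; "qvel": joint speeds; "tau": joint torques, N m; "position": TCP position; "ee_rot": TCP orientation; "wrist_force": force on the tool from outside, world axes, zero at the start; "torque": the same for the moment, N m; "gripper_width": finger opening in m; "grip_force": force on a finger pad.
Only numpy, scipy, OpenCV 4.12 (cv2) and the standard library are available. Lean on these libraries where they do the work, as an engineer would, in place of code of your own. Each camera call takes 0.05 s, during which the arm holds its last target. There are 200 camera calls.

## Working session

There is one attempt and no reset: what is moved stays moved. The work goes in short steps, Python scripts to look and compute and a tool call to move; the robot and the scene stay as the last step left them, time stands still between calls to the robot, and variables do not carry over. Pictures are saved under pics/ and viewed, at most 10 in all, crops included, and the job is handed in when it is done.

Besides the shell and the picture viewer there is one more tool, called after "Request:" as a command line: name --argument value ..., lists and objects as JSON in quotes. arm_command: Moves the arm, as the interface text tells. Its arguments: {"type":"object","properties":{"increments":{"type":"array","items":{"type":"object","properties":{"dx":{"type":"number"},"dy":{"type":"number"},"dz":{"type":"number"},"twist":{"type":"number"}}}},"jaw":{"type":"number"},"newtons":{"type":"number"}},"required":["increments"]}

```bash
mkdir -p pics && cat > h.py <<'E'
import numpy as np, cv2
from workcell import monitor, optics, job, robot
def snap(n,f):
    p,d=optics.capture(n); cv2.imwrite(f'pics/{f}.png',cv2.cvtColor(p,cv2.COLOR_RGB2BGR))
    i=optics.camera_info(n); np.savez(f'pics/{f}.npz',p=p,d=d,K=i['K'],r=i['rvec'],t=i['tvec'])
def cloud(f):
    z=np.load(f'pics/{f}.npz'); d=z['d']; v,u=np.indices(d.shape); K=z['K']
    c=np.stack([(u-K[0,2])/K[0,0]*d,(v-K[1,2])/K[1,1]*d,d],-1)
    R=cv2.Rodrigues(z['r'])[0]; return (c-z['t'].ravel())@R, d>0, z['p']
E
python3 - <<'E'
from h import *
for n in('scene','side'): snap(n,n+'0')
a=cv2.imread('pics/scene0.png');b=cv2.imread('pics/side0.png')
print(monitor.state()['time_s'])
E
```

```text
0.1
```

View pics/scene0.png

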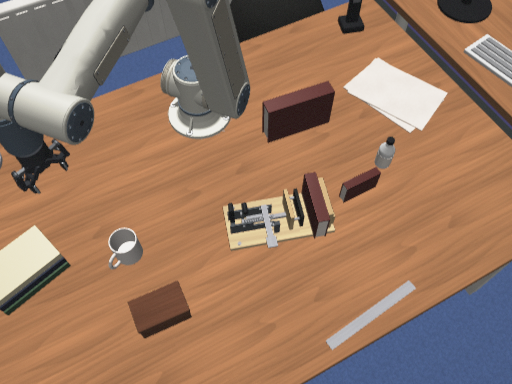

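View pics/side0.png

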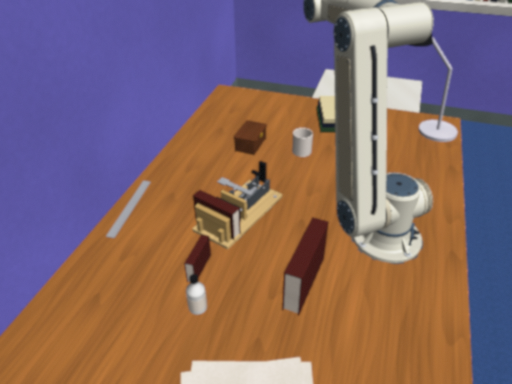

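The scene picture shows one press at about (275,215): head at (235,215), lever paddle at (270,240). The book candidates are the large one (298,110), the one in the press (317,205, middle-sized, so this is the one meant) and the small one (360,185). The mug is at (125,245), the glue bottle at (385,152) and the wooden box at (160,308).

```bash
python3 - <<'E'
from h import *
X,ok,p=cloud('scene0')
c=cv2.cvtColor(p,cv2.COLOR_RGB2BGR)[165:255,215:345]
cv2.imwrite('pics/crop0.png',cv2.resize(c,None,fx=6,fy=6,interpolation=cv2.INTER_CUBIC))
W=X[165:255,215:345].reshape(-1,3); C=p[165:255,215:345].reshape(-1,3)
m=(abs(W[:,2]-.016)<.006)
print(m.sum(), cv2.minAreaRect(W[m][:,:2].astype(np.float32)))
m=(W[:,2]>.03)
for lo,hi in((.04,.055),(.068,.08),(.095,.103),(.105,.115),(.125,.145)):
    q=W[(W[:,2]>lo)&(W[:,2]<hi)]; print(lo,len(q),q.mean(0).round(4),q.min(0).round(3),q.max(0).round(3))
for u,v in((125,235),(160,300),(385,150)): print(X[v,u].round(3))
print(robot.grip_depth)
E
```

```text
1876 ((0.512916624546051, 0.05775338411331177), (0.3825916647911072, 0.1616489738225937), 69.90633392333984)
0.04 369 [0.5126 0.0234 0.0477] [ 0.434 -0.119  0.04 ] [0.625 0.253 0.055]
0.068 497 [0.5397 0.0125 0.0736] [ 0.444 -0.114  0.068] [0.624 0.252 0.08 ]
0.095 190 [0.5274 0.0792 0.0989] [ 0.456 -0.112  0.095] [0.623 0.182 0.103]
0.105 236 [0.5438 0.1307 0.1089] [ 0.45  -0.112  0.105] [0.624 0.192 0.115]
0.125 516 [0.5359 0.11   0.1289] [ 0.445 -0.113  0.125] [0.624 0.172 0.145]
[ 0.349 -0.399  0.047]
[ 0.591 -0.385  0.072]
[0.484 0.433 0.088]
0.0187
```

View pics/crop0.png

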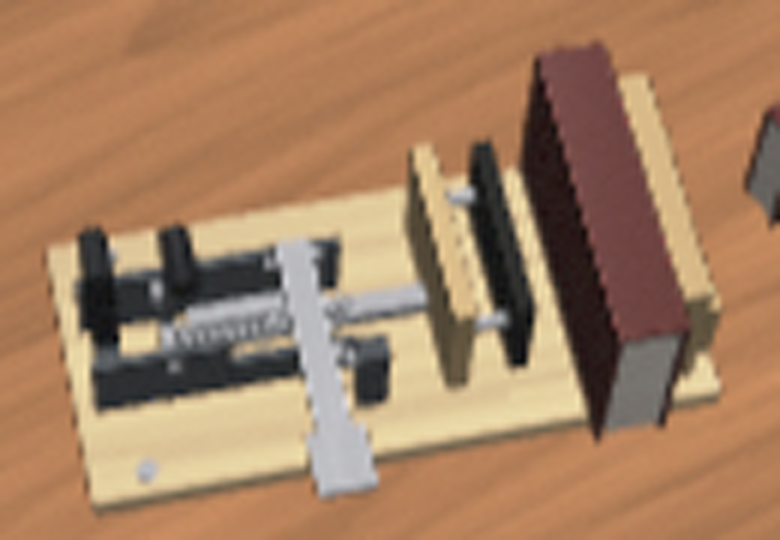

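```bash
cat >> h.py <<'E'
from scipy.optimize import least_squares
def press(q,P):
    c,s=np.cos(q[2]),np.sin(q[2]); P=np.atleast_2d(P)
    return np.c_[q[0]+c*P[:,0]-s*P[:,1],q[1]+s*P[:,0]+c*P[:,1],P[:,2]]
E
python3 - <<'E'
from h import *
z=np.load('pics/scene0.npz')
P=np.array([[-75,-162.5,16],[75,-162.5,16],[75,162.5,16],[117,-65,75],[117,-35,75]])/1e3
U=np.array([[48,250],[95,503],[718,388],[320,495],[378,485]])/6.+[215,165]-.4
pr=lambda A:cv2.projectPoints(A,z['r'],z['t'],z['K'],None)[0].reshape(-1,2)
f=lambda q:(pr(press(q,P))-U).ravel()
best=min((least_squares(f,[.51,.06,a],x_scale=[.1,.1,1]) for a in np.radians([-110,-20,70,-70])),key=lambda r:r.cost)
q=best.x; print(q,np.degrees(q[2]),best.fun.reshape(-1,2).round(2)); np.save('q.npy',q)
T=np.array([[100,-50,75],[0,-150,138],[0,-110,114],[0,-138,138],[0,40,100],[-82,105,112],[82,105,112]])/1e3
print(np.c_[press(q,T),(pr(press(q,T))-[215,165]+.4)*6].round(3))
X,ok,p=cloud('scene0')
c,s=np.cos(q[2]),np.sin(q[2]); L=(X[...,:2]-q[:2])@np.array([[c,-s],[s,c]]); Z=X[...,2]
def st(n,m): print(n,m.sum(),L[m].mean(0).round(4),L[m].min(0).round(4),L[m].max(0).round(4),Z[m].max().round(4))
near=ok&(abs(L[...,0])<.13)&(abs(L[...,1])<.18)
st('paddle',near&(L[...,0]>.085)&(L[...,1]<0)&(Z>.06))
st('handle',near&(L[...,1]<-.13)&(Z>.12))
st('trig',near&(L[...,1]<-.09)&(L[...,1]>-.13)&(Z>.1))
st('jawplate',near&(abs(L[...,1]-.02)<.05)&(Z>.094))
st('booktop',near&(L[...,1]>.07)&(Z>.118))
e=robot; st_=monitor.state(); print(st_['position'],st_['ee_rot'],st_['wrist_force'])
E
```

```text
[ 0.49984297  0.03743695 -0.28615445] -16.39544233150174 [[-0.13 -0.31]
 [ 0.78  0.68]
 [ 1.71 -0.72]
 [-1.4   0.27]
 [-0.82 -0.09]]
[[ 5.82000e-01 -3.90000e-02  7.50000e-02  3.34481e+02  4.58705e+02]
 [ 4.58000e-01 -1.06000e-01  1.38000e-01  8.44320e+01  2.54660e+02]
 [ 4.69000e-01 -6.80000e-02  1.14000e-01  1.68843e+02  2.63383e+02]
 [ 4.61000e-01 -9.50000e-02  1.38000e-01  1.09400e+02  2.50011e+02]
 [ 5.11000e-01  7.60000e-02  1.00000e-01  4.69144e+02  2.20936e+02]
 [ 4.51000e-01  1.61000e-01  1.12000e-01  5.56066e+02  4.71650e+01]
 [ 6.08000e-01  1.15000e-01  1.12000e-01  6.44788e+02  3.30300e+02]]
paddle 113 [ 0.1027 -0.0471] [ 0.0859 -0.0621] [ 0.1201 -0.0321] 0.0804
handle 55 [ 0.0039 -0.1457] [-0.0134 -0.1523] [ 0.0153 -0.1387] 0.1446
trig 65 [ 0.0031 -0.1062] [-0.0156 -0.1136] [ 0.021  -0.0979] 0.1254
jawplate 154 [0.0049 0.0317] [-0.0463  0.0189] [0.0527 0.061 ] 0.1054
booktop 640 [0.0151 0.1049] [-0.072   0.0862] [0.0959 0.1253] 0.1347
[ 0.21242309 -0.50679614  0.2064879 ] [ 1.79901586e+02 -3.90947642e-03 -1.57270353e+02] [ 0.78543807  0.33276875 -0.49238316]
```

Request:
arm_command --increments '[{"dx":0.02,"dy":0.03,"dz":0.02,"twist":-3},{"dx":0.04,"dy":0.07,"dz":0.04,"twist":-6},{"dx":0.07,"dy":0.11,"dz":0.06,"twist":-10},{"dx":0.09,"dy":0.15,"dz":0.08,"twist":-14},{"dx":0.12,"dy":0.19,"dz":0.09,"twist":-18},{"dx":0.14,"dy":0.23,"dz":0.09,"twist":-22},{"dx":0.17,"dy":0.27,"dz":0.09,"twist":-26},{"dx":0.2,"dy":0.31,"dz":0.09,"twist":-30},{"dx":0.22,"dy":0.35,"dz":0.09,"twist":-34},{"dx":0.25,"dy":0.39,"dz":0.09,"twist":-37},{"dx":0.27,"dy":0.43,"dz":0.09,"twist":-39},{"dx":0.28,"dy":0.46,"dz":0.09,"twist":-39},{"dx":0.28,"dy":0.46,"dz":0.09,"twist":-39},{"dx":0.28,"dy":0.46,"dz":0.09,"twist":-39},{"dx":0.28,"dy":0.46,"dz":0.09,"twist":-39}]' --jaw 0

```text
time_s: 1.6
position: [0.4923, -0.0479, 0.2973]
ee_rot: [-180.0, -0.0, 163.7]
wrist_force: [0.3, 0.6, 0.1]
gripper_width: 0.0002
grip_force: 0.0
```

```bash
python3 - <<'E'
from h import *
snap('wrist','w1')
q=np.load('q.npy');z=np.load('pics/w1.npz')
T=np.array([[100,-50,75],[0,-150,138],[0,-110,114],[-75,-162.5,16],[75,-162.5,16],[0,40,100]])/1e3
print(cv2.projectPoints(press(q,T),z['r'],z['t'],z['K'],None)[0].reshape(-1,2).round(1))
i=cv2.imread('pics/w1.png');cv2.imwrite('pics/w1b.png',cv2.resize(i,(800,600),interpolation=cv2.INTER_CUBIC))
E
```

```text
[[276.7 206.4]
 [202.2 150.7]
 [235.8 147.5]
 [206.2  90.4]
 [210.9 180.5]
 [345.2 146. ]]
```

View pics/w1b.png

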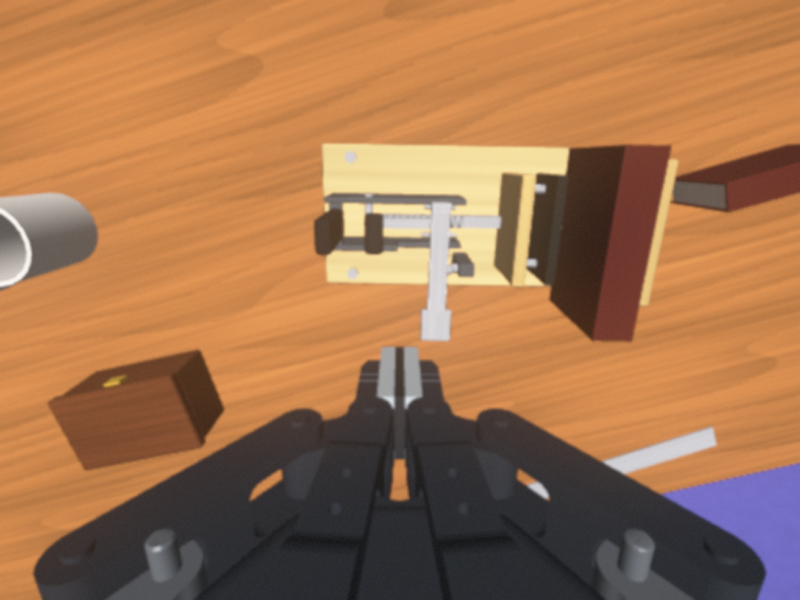

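```bash
python3 - <<'E'
from h import *
w=np.load('pics/w1.npz');z=np.load('pics/scene0.npz')
P=np.array([[-75,-162.5,16],[75,-162.5,16],[117,-65,75],[117,-35,75],[83,-65,75],[83,-35,75]])/1e3
U=(np.array([[322,144.5],[327,282.5],[422,339.5],[449.5,340],[424,310.5],[450.5,310]])+.5)/1.5625-.5
pr=lambda A,c:cv2.projectPoints(A,c['r'],c['t'],c['K'],None)[0].reshape(-1,2)
P2=np.array([[-75,-162.5,16],[75,-162.5,16],[75,162.5,16],[117,-65,75],[117,-35,75]])/1e3
U2=np.array([[48,250],[95,503],[718,388],[320,495],[378,485]])/6.+[215,165]-.4
f=lambda q:(pr(press(q,P),w)-U).ravel()
g=lambda q:np.r_[f(q),.5*(pr(press(q,P2),z)-U2).ravel()]
for F in(f,g):
  r=least_squares(F,np.load('q.npy'),x_scale=[.1,.1,1]);q=r.x
  print(q,np.degrees(q[2]),r.fun.reshape(-1,2).round(2).tolist())
  T=np.array([[100,-50,75],[0,-150,138],[0,-110,114],[0,-138,114],[0,0,0]])/1e3
  print(press(q,T).round(4),((pr(press(q,T),w)+.5)*1.5625).round(0).tolist())
np.save('q.npy',q)
E
```

```text
[ 0.5015841   0.03844367 -0.27580621] -15.802531835002593 [[0.85, 0.17], [3.11, 1.53], [-1.16, 0.29], [-0.05, -0.18], [-2.3, -1.04], [-0.1, -0.88]]
[[ 0.5842 -0.0369  0.075 ]
 [ 0.4607 -0.1059  0.138 ]
 [ 0.4716 -0.0674  0.114 ]
 [ 0.464  -0.0943  0.114 ]
 [ 0.5016  0.0384  0.    ]] [[436.0, 325.0], [319.0, 240.0], [371.0, 234.0], [338.0, 235.0], [476.0, 216.0]]
[ 0.50151334  0.0383827  -0.27648395] -15.841363710997618 [[0.83, 0.06], [3.03, 1.44], [-1.25, 0.24], [-0.15, -0.22], [-2.39, -1.1], [-0.18, -0.93], [0.12, 0.22], [0.83, 0.71], [1.17, -0.46], [-0.19, 0.36], [0.08, 0.13]]
[[ 0.5841 -0.037   0.075 ]
 [ 0.4606 -0.1059  0.138 ]
 [ 0.4715 -0.0674  0.114 ]
 [ 0.4638 -0.0944  0.114 ]
 [ 0.5015  0.0384  0.    ]] [[435.0, 325.0], [319.0, 240.0], [371.0, 234.0], [338.0, 234.0], [476.0, 215.0]]
```

Request:
arm_command --increments '[{"dx":0.04,"dy":0.005,"dz":0},{"dx":0.08,"dy":0.01,"dz":-0.02},{"dx":0.092,"dy":0.011,"dz":-0.06},{"dx":0.092,"dy":0.011,"dz":-0.1},{"dx":0.092,"dy":0.011,"dz":-0.14},{"dx":0.092,"dy":0.011,"dz":-0.18},{"dx":0.092,"dy":0.011,"dz":-0.205},{"dx":0.092,"dy":0.011,"dz":-0.205},{"dx":0.092,"dy":0.011,"dz":-0.205}]'

```text
$.increments[0]: bad value
```

```bash
python3 - <<'E'
from h import *
snap('wrist','w2')
i=cv2.imread('pics/w2.png');cv2.imwrite('pics/w2b.png',cv2.resize(i,(800,600),interpolation=cv2.INTER_CUBIC))
E
```

```text
(no output)
```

View pics/w2b.png

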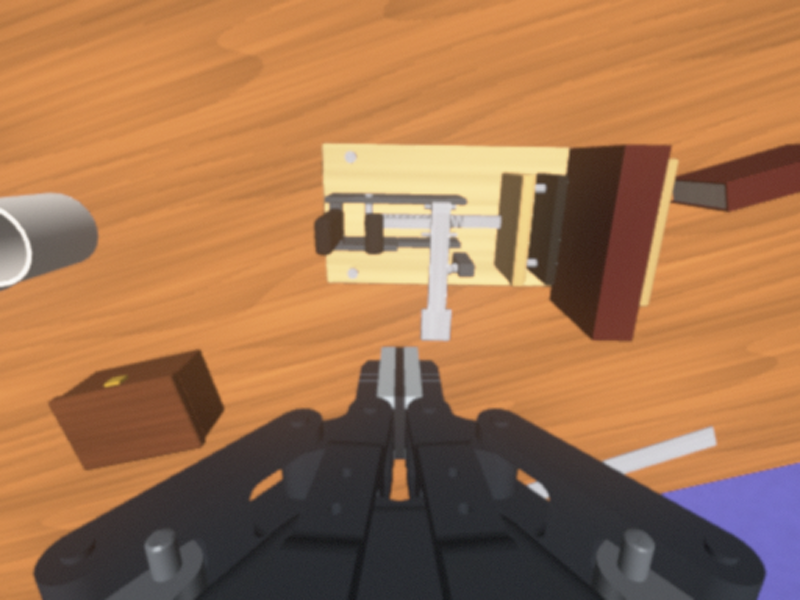

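The move was refused because the rows had no twist value, so this picture is the same as the last one (paddle at 436,325). I'll send it again with all four fields.

Request:
arm_command --increments '[{"dx":0.04,"dy":0.005,"dz":0,"twist":0},{"dx":0.08,"dy":0.01,"dz":-0.02,"twist":0},{"dx":0.092,"dy":0.011,"dz":-0.06,"twist":0},{"dx":0.092,"dy":0.011,"dz":-0.1,"twist":0},{"dx":0.092,"dy":0.011,"dz":-0.14,"twist":0},{"dx":0.092,"dy":0.011,"dz":-0.18,"twist":0},{"dx":0.092,"dy":0.011,"dz":-0.205,"twist":0},{"dx":0.092,"dy":0.011,"dz":-0.205,"twist":0},{"dx":0.092,"dy":0.011,"dz":-0.205,"twist":0}]'

```text
time_s: 2.6
position: [0.585, -0.0372, 0.0933]
ee_rot: [-180.0, 0.1, 163.7]
wrist_force: [1.3, 0.9, 0.5]
gripper_width: 0.0004
grip_force: 0.0
```

```bash
python3 - <<'E'
from h import *
snap('wrist','w3')
i=cv2.imread('pics/w3.png');cv2.imwrite('pics/w3b.png',cv2.resize(i,(800,600),interpolation=cv2.INTER_CUBIC))
E
```

```text
(no output)
```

View pics/w3b.png

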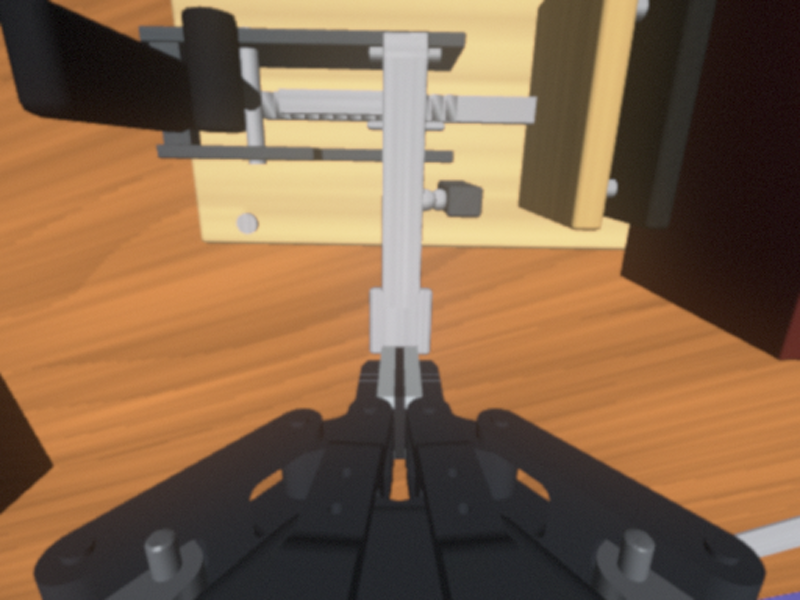

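The fingertips sit at (400,350), level with the paddle across the press (its edges are at 371 and 431, centre 401). I'll check the other direction by projection.

```bash
python3 - <<'E'
from h import *
w=np.load('pics/w3.npz')
pr=lambda A:((cv2.projectPoints(np.float64(A),w['r'],w['t'],w['K'],None)[0].reshape(-1,2)+.5)*1.5625).round(1).tolist()
print(pr([[.585,-.0372,.0933],[.585,-.0372,.075]]))
q=np.load('q.npy')
print(pr(press(q,np.array([[100,-50,75],[83,-65,75],[83,-35,75],[75,-162.5,16],[-17,-110,114],[17,-110,114],[15,-143,138],[15,-157,138]])/1e3)))
E
```

```text
[[397.9, 336.9], [398.0, 321.3]]
[[397.8, 319.5], [365.7, 286.1], [429.4, 285.6], [210.8, 245.5], [198.9, 14.5], [214.8, 132.5], [57.4, 120.8], [6.8, 121.2]]
```

Request:
arm_command --increments '[{"dx":0,"dy":0,"dz":-0.015,"twist":0},{"dx":0,"dy":0,"dz":-0.02,"twist":0},{"dx":0,"dy":0,"dz":-0.026,"twist":0},{"dx":0,"dy":0,"dz":-0.032,"twist":0},{"dx":0,"dy":0,"dz":-0.038,"twist":0},{"dx":0,"dy":0,"dz":-0.044,"twist":0},{"dx":0,"dy":0,"dz":-0.048,"twist":0},{"dx":0,"dy":0,"dz":-0.048,"twist":0},{"dx":0,"dy":0,"dz":-0.048,"twist":0}]'

```text
time_s: 3.55
position: [0.5843, -0.0362, 0.044]
ee_rot: [-180.0, -0.0, 163.7]
wrist_force: [-0.1, 0.1, -0.3]
gripper_width: -0.0001
grip_force: 0.0
```

Request:
arm_command --increments '[{"dx":0,"dy":0,"dz":-0.001,"twist":0},{"dx":0,"dy":0,"dz":-0.002,"twist":0},{"dx":0,"dy":0,"dz":-0.002,"twist":0}]'

```text
time_s: 3.85
position: [0.5845, -0.0362, 0.0426]
ee_rot: [180.0, 0.0, 163.7]
wrist_force: [-2.2, 0.7, 4.4]
gripper_width: 0.0003
grip_force: 2.0
```

Request:
arm_command --increments '[{"dx":0,"dy":0,"dz":0.03,"twist":0},{"dx":0,"dy":0,"dz":0.06,"twist":0},{"dx":0,"dy":0,"dz":0.09,"twist":0},{"dx":0,"dy":0,"dz":0.12,"twist":0},{"dx":0,"dy":0,"dz":0.12,"twist":0},{"dx":0,"dy":0,"dz":0.12,"twist":0}]'

```text
time_s: 4.45
position: [0.5848, -0.036, 0.1625]
ee_rot: [179.9, 0.0, 163.7]
wrist_force: [0.0, 0.1, -0.5]
gripper_width: 0.0001
grip_force: 0.0
```

```bash
python3 - <<'E'
from h import *
snap('wrist','w4')
i=cv2.imread('pics/w4.png');cv2.imwrite('pics/w4b.png',cv2.resize(i,(800,600),interpolation=cv2.INTER_CUBIC))
w=np.load('pics/w4.npz')
pr=lambda A:((cv2.projectPoints(np.float64(A),w['r'],w['t'],w['K'],None)[0].reshape(-1,2)+.5)*1.5625).round(1).tolist()
q=np.load('q.npy')
for z in(75,48): print(pr(press(q,np.array([[83,-65,z],[83,-35,z],[117,-65,z],[117,-35,z]])/1e3)))
print(pr(press(q,np.array([[-17,-110,114],[17,-110,114],[15,-143,138],[15,-157,138],[-15,-143,138],[75,-162.5,16]])/1e3)))
E
```

```text
[[373.7, 257.7], [421.5, 257.4], [375.0, 308.7], [421.1, 308.4]]
[[376.0, 248.9], [419.5, 248.5], [377.2, 295.7], [419.2, 295.4]]
[[266.1, 67.4], [273.4, 144.8], [180.6, 138.7], [148.3, 138.9], [168.5, 61.1], [249.4, 230.7]]
```

View pics/w4b.png

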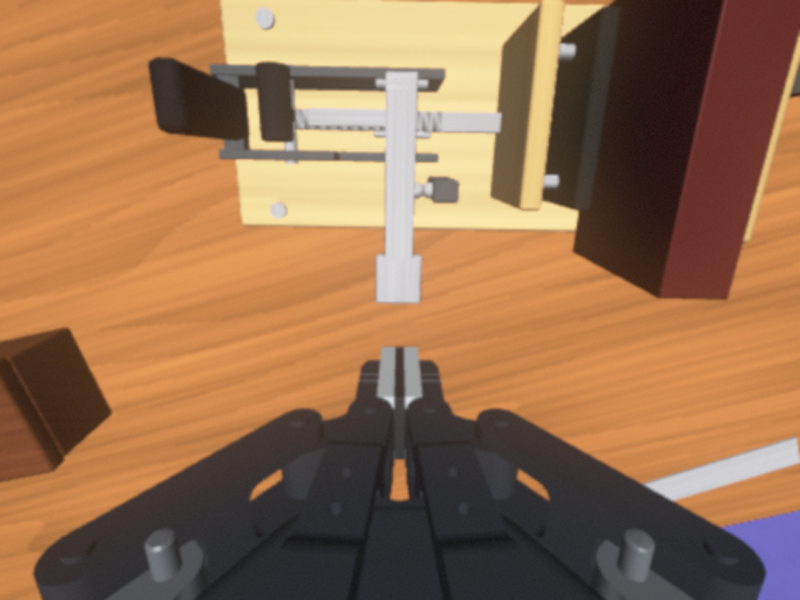

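The paddle appears at (376–421, 255–302), which doesn't settle whether it latched. I'll compare its depth before and after.

```bash
python3 - <<'E'
from h import *
for f,(r0,r1,c0,c1) in {'w1':(312,336,426,446),'w3':(295,335,378,424),'w4':(262,296,382,416)}.items():
    X,ok,p=cloud(f); s=(slice(int(r0/1.5625)+1,int(r1/1.5625)),slice(int(c0/1.5625)+1,int(c1/1.5625)))
    print(f,np.median(X[s].reshape(-1,3),0).round(4), ok[s].mean())
    s=(slice(20,25),slice(220,250)) if f=='w4' else (slice(95,100),slice(210,240))
    print('ref',np.median(X[s].reshape(-1,3),0).round(4))
E
```

```text
w1 [ 0.583  -0.0362  0.0755] 0.9944444444444445
ref [ 0.3998 -0.072   0.0165]
w3 [ 0.5817 -0.0347  0.0764] 0.993103448275862
ref [ 0.5038 -0.0373  0.0471]
w4 [ 0.5838 -0.0358  0.0663] 0.9909297052154195
ref [ 0.43   -0.0133  0.0154]
```

```bash
python3 - <<'E'
from h import *
for k in range(3):
    snap('wrist','w5');X,ok,p=cloud('w5')
    s=(slice(169,189),slice(246,266)); m=X[s].reshape(-1,3)
    print(monitor.state()['time_s'],np.median(m,0).round(4))
X,ok,p=cloud('w5')
for r in range(60,196,8): print(r,X[r,256].round(4))
E
```

```text
4.55 [ 0.5837 -0.0357  0.067 ]
4.6 [ 0.5834 -0.0358  0.0674]
4.65 [ 0.5836 -0.0357  0.0676]
60 [ 0.4783 -0.0047  0.0748]
68 [ 0.4844 -0.0064  0.0743]
76 [ 0.4907 -0.0083  0.0741]
84 [ 0.4971 -0.0101  0.0736]
92 [ 0.5036 -0.012   0.0737]
100 [ 0.5102 -0.014   0.0732]
108 [ 0.517  -0.0159  0.0733]
116 [ 0.524  -0.0179  0.0715]
124 [ 0.5311 -0.02    0.0706]
132 [ 0.5383 -0.0221  0.0707]
140 [ 0.5458 -0.0243  0.0696]
148 [ 0.5532 -0.0265  0.0696]
156 [ 0.5609 -0.0287  0.0695]
164 [ 0.5689 -0.031   0.0685]
172 [ 0.5771 -0.0334  0.0674]
180 [ 0.5853 -0.0358  0.0671]
188 [ 0.5937 -0.0382  0.067 ]
```

The paddle is at z 0.067 and still rising, so it did not latch. I'll press again, deeper and slower, and watch the force.

Request:
arm_command --increments '[{"dx":0,"dy":0,"dz":-0.03,"twist":0},{"dx":0,"dy":0,"dz":-0.06,"twist":0},{"dx":0,"dy":0,"dz":-0.08,"twist":0},{"dx":0,"dy":0,"dz":-0.09,"twist":0},{"dx":0,"dy":0,"dz":-0.096,"twist":0},{"dx":0,"dy":0,"dz":-0.1,"twist":0},{"dx":0,"dy":0,"dz":-0.104,"twist":0},{"dx":0,"dy":0,"dz":-0.104,"twist":0}]'

```text
time_s: 5.45
position: [0.5847, -0.0362, 0.0584]
ee_rot: [180.0, 0.0, 163.7]
wrist_force: [-0.2, 0.4, 0.3]
gripper_width: 0.0004
grip_force: 0.0
```

Request:
arm_command --increments '[{"dx":0,"dy":0,"dz":-0.004,"twist":0},{"dx":0,"dy":0,"dz":-0.008,"twist":0},{"dx":0,"dy":0,"dz":-0.012,"twist":0},{"dx":0,"dy":0,"dz":-0.014,"twist":0},{"dx":0,"dy":0,"dz":-0.014,"twist":0},{"dx":0,"dy":0,"dz":-0.014,"twist":0}]'

```text
time_s: 6.05
position: [0.5846, -0.0362, 0.0443]
ee_rot: [-180.0, 0.0, 163.7]
wrist_force: [-0.2, -0.7, 0.3]
gripper_width: -0.0001
grip_force: 0.0
```

Request:
arm_command --increments '[{"dx":0,"dy":0,"dz":-0.002,"twist":0},{"dx":0,"dy":0,"dz":-0.003,"twist":0},{"dx":0,"dy":0,"dz":-0.003,"twist":0}]'

```text
time_s: 6.35
position: [0.5844, -0.0362, 0.041]
ee_rot: [-180.0, -0.0, 163.7]
wrist_force: [0.4, 0.4, 0.8]
gripper_width: 0.0002
grip_force: 0.0
```

```bash
python3 - <<'E'
from h import *
snap('wrist','w6');snap('side','s6');snap('scene','c6')
i=cv2.imread('pics/w6.png');j=cv2.imread('pics/side0.png')[150:250,185:295];k=cv2.imread('pics/s6.png')[150:250,185:295]
c=cv2.imread('pics/c6.png')[165:265,215:325]
up=lambda a,s:cv2.resize(a,s,interpolation=cv2.INTER_CUBIC)
cv2.imwrite('pics/m6.png',np.vstack([np.hstack([up(i[:300],(400,300)),up(j,(400,300))]),np.hstack([up(k,(400,300)),up(c,(400,300))])]))
E
```

```text
(no output)
```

View pics/m6.png

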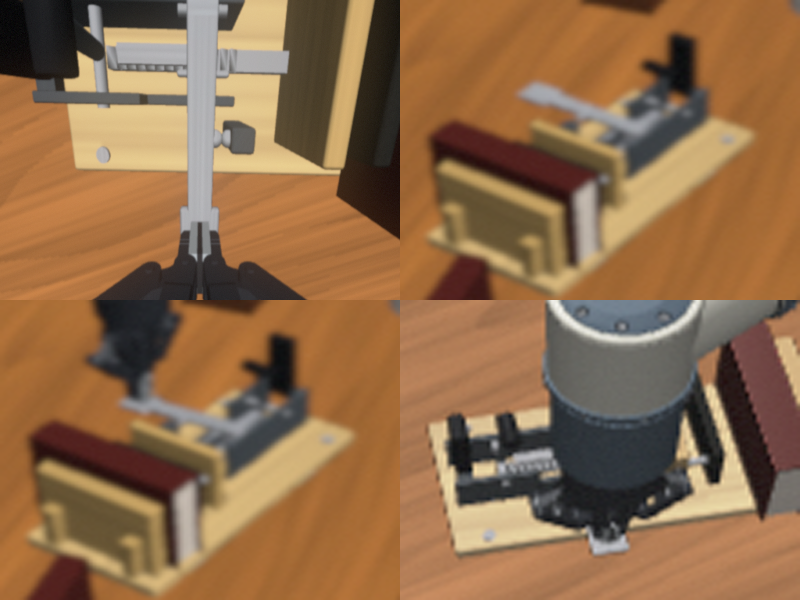

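The paddle is under the fingertips (top-left panel, 183–217, 207–235) and looks lower in the side view. I'll measure its depth there.

```bash
python3 - <<'E'
from h import *
X,ok,p=cloud('w6')
for c in (238,245,256,267,273): print(c,[X[r,c].round(3).tolist() for r in (212,218,224)])
for r in range(20,220,25): print(r,X[r,256].round(4))
s=monitor.state();print(s['wrist_force'],s['torque'],s['tau'],s['position'])
E
```

```text
238 [[0.569, -0.042, 0.064], [0.572, -0.043, 0.065], [0.576, -0.044, 0.064]]
245 [[0.57, -0.038, 0.064], [0.574, -0.039, 0.063], [0.574, -0.039, 0.072]]
256 [[0.572, -0.032, 0.063], [0.576, -0.033, 0.063], [0.574, -0.033, 0.074]]
267 [[0.573, -0.026, 0.065], [0.577, -0.027, 0.064], [0.576, -0.027, 0.074]]
273 [[0.574, -0.022, 0.065], [0.578, -0.023, 0.064], [0.582, -0.024, 0.063]]
20 [ 0.4793 -0.005   0.0756]
45 [ 0.4884 -0.0076  0.0736]
70 [ 0.4985 -0.0105  0.0728]
95 [ 0.5092 -0.0136  0.072 ]
120 [ 0.5207 -0.017   0.0698]
145 [ 0.5333 -0.0206  0.0673]
170 [ 0.5464 -0.0245  0.0674]
195 [ 0.5613 -0.0288  0.0647]
[-0.21090794  0.58611197 -0.366995  ] [ 0.02067474 -0.01127717  0.0352134 ] [ 4.78337370e-04 -4.52475536e+01  2.09913039e+01  4.73220393e+00
 -1.20337969e-03 -1.70372635e-05] [ 0.58451949 -0.0362774   0.04119371]
```

```bash
python3 - <<'E'
from h import *
for f,tc in(('w3',(.585,-.0372,.0933)),('w6',(.5845,-.0363,.0412)),('w4',(.5848,-.036,.1625))):
    X,ok,p=cloud(f)
    for r in (218,220,222,224,226,230,236): print(f,r,[(X[r,c]-tc).round(4).tolist() for c in(248,264)])
E
```

```text
w3 218 [[0.0081, -0.0073, -0.0166], [0.0118, 0.0043, -0.0171]]
w3 220 [[0.01, -0.0079, -0.0172], [0.0133, 0.0039, -0.0169]]
w3 222 [[-0.01, -0.0006, 0.0303], [-0.0076, 0.0082, 0.0307]]
w3 224 [[-0.0097, -0.0006, 0.0323], [-0.0075, 0.0081, 0.0331]]
w3 226 [[-0.0099, -0.0005, 0.0354], [-0.008, 0.0081, 0.0366]]
w3 230 [[-0.0097, -0.0004, 0.0396], [-0.0075, 0.0079, 0.0401]]
w3 236 [[-0.0097, -0.0002, 0.0464], [-0.0076, 0.0077, 0.0467]]
w6 218 [[-0.0103, -0.0012, 0.0226], [-0.0078, 0.008, 0.0231]]
w6 220 [[-0.009, -0.0016, 0.0226], [-0.0066, 0.0076, 0.023]]
w6 222 [[-0.0106, -0.0009, 0.0289], [-0.0078, 0.0078, 0.0283]]
w6 224 [[-0.0103, -0.001, 0.0309], [-0.0083, 0.0078, 0.032]]
w6 226 [[-0.0103, -0.0009, 0.0334], [-0.008, 0.0077, 0.0337]]
w6 230 [[-0.0105, -0.0007, 0.0386], [-0.0086, 0.0077, 0.0397]]
w6 236 [[-0.0104, -0.0005, 0.0453], [-0.0078, 0.0073, 0.0447]]
w4 218 [[0.069, -0.0305, -0.1635], [0.0751, -0.0096, -0.1635]]
w4 220 [[0.0713, -0.0311, -0.1622], [0.0778, -0.0104, -0.1631]]
w4 222 [[-0.0116, -0.0009, 0.0287], [-0.0093, 0.0079, 0.0292]]
w4 224 [[-0.0112, -0.001, 0.0306], [-0.0086, 0.0076, 0.0304]]
w4 226 [[-0.011, -0.001, 0.0326], [-0.0087, 0.0076, 0.033]]
w4 230 [[-0.0107, -0.001, 0.0369], [-0.0089, 0.0075, 0.0381]]
w4 236 [[-0.0107, -0.0008, 0.0437], [-0.0082, 0.0071, 0.0433]]
```

Request:
arm_command --increments '[{"dx":0,"dy":0,"dz":-0.001,"twist":0},{"dx":0,"dy":0,"dz":-0.002,"twist":0},{"dx":0,"dy":0,"dz":-0.003,"twist":0},{"dx":0,"dy":0,"dz":-0.003,"twist":0}]'

```text
time_s: 6.9
position: [0.5846, -0.0363, 0.0384]
ee_rot: [-180.0, 0.0, 163.7]
wrist_force: [-0.4, -0.2, 1.7]
gripper_width: -0.0001
grip_force: 0.7
```

```bash
python3 - <<'E'
from h import *
snap('wrist','w7');X,ok,p=cloud('w7')
print([X[212,c].round(4).tolist() for c in (238,245,256,267,273)])
E
```

```text
[[0.5681, -0.0416, 0.0636], [0.5691, -0.0377, 0.0637], [0.5713, -0.0317, 0.0629], [0.5726, -0.0254, 0.0639], [0.5735, -0.0221, 0.0641]]
```

The camera puts the fingertips about 22–28 mm above the nominal TCP, and the lever measurements agree. I'll press on by feedback from the camera and the force.

Request:
arm_command --increments '[{"dx":0,"dy":0,"dz":-0.003,"twist":0},{"dx":0,"dy":0,"dz":-0.006,"twist":0},{"dx":0,"dy":0,"dz":-0.008,"twist":0},{"dx":0,"dy":0,"dz":-0.008,"twist":0}]'

```text
time_s: 7.35
position: [0.5842, -0.0363, 0.0296]
ee_rot: [-180.0, -0.1, 163.7]
wrist_force: [0.8, -0.3, 1.1]
gripper_width: -0.0001
grip_force: 0.0
```

```bash
cat >>h.py <<'E'
def lever(f):
    snap('wrist',f);X,ok,p=cloud(f);q=np.load('q.npy');c,s=np.cos(q[2]),np.sin(q[2])
    L=(X[...,:2]-q[:2])@np.array([[c,-s],[s,c]]);Z=X[...,2]
    # lever arm strip between hinge and paddle
    m=ok&(abs(L[...,1]+.05)<.005)&(L[...,0]>.0)&(L[...,0]<.086)&(Z>.03)&(Z<.09)
    a=np.polyfit(L[m][:,0],Z[m],1); print('slope',a[0].round(3),'z at 100',np.polyval(a,.1).round(4),m.sum())
E
python3 - <<'E'
from h import *
lever('w8')
E
```

```text
slope -0.212 z at 100 0.051 3469
```

Request:
arm_command --increments '[{"dx":0,"dy":0,"dz":-0.003,"twist":0},{"dx":0,"dy":0,"dz":-0.006,"twist":0},{"dx":0,"dy":0,"dz":-0.008,"twist":0},{"dx":0,"dy":0,"dz":-0.008,"twist":0},{"dx":0,"dy":0,"dz":-0.008,"twist":0}]'

```text
time_s: 7.9
position: [0.5846, -0.0362, 0.0224]
ee_rot: [180.0, 0.0, 163.7]
wrist_force: [0.1, 1.0, 1.5]
gripper_width: 0.0001
grip_force: 0.7
```

```bash
python3 - <<'E'
from h import *
lever('w9'); print(monitor.state()['wrist_force'])
E
```

```text
slope -0.263 z at 100 0.045 3723
[-1.0200685   0.96135947  1.48585142]
```

One more millimetre, then release and check whether it stays down.

Request:
arm_command --increments '[{"dx":0,"dy":0,"dz":-0.0015,"twist":0},{"dx":0,"dy":0,"dz":-0.0015,"twist":0},{"dx":0,"dy":0,"dz":-0.0015,"twist":0}]'

```text
time_s: 8.25
position: [0.5847, -0.0363, 0.0208]
ee_rot: [180.0, 0.0, 163.7]
wrist_force: [-0.2, -0.1, 1.2]
gripper_width: -0.0002
grip_force: 0.7
```

Request:
arm_command --increments '[{"dx":0,"dy":0,"dz":0.005,"twist":0},{"dx":0,"dy":0,"dz":0.02,"twist":0},{"dx":0,"dy":0,"dz":0.05,"twist":0},{"dx":0,"dy":0,"dz":0.09,"twist":0},{"dx":0,"dy":0,"dz":0.13,"twist":0},{"dx":0,"dy":0,"dz":0.16,"twist":0},{"dx":0,"dy":0,"dz":0.16,"twist":0},{"dx":0,"dy":0,"dz":0.16,"twist":0},{"dx":0,"dy":0,"dz":0.16,"twist":0}]'

```text
time_s: 9.15
position: [0.5837, -0.0362, 0.1795]
ee_rot: [-180.0, -0.1, 163.7]
wrist_force: [0.3, 0.4, -0.2]
gripper_width: -0.0001
grip_force: 0.0
```

```bash
python3 - <<'E'
from h import *
lever('w10'); lever('w11')
E
```

```text
slope -0.23 z at 100 0.0484 768
slope -0.23 z at 100 0.0486 790
```

The lever is latched at 0.23 rad with nothing touching it. Next I'll pin down the handle and trigger from depth.

```bash
python3 - <<'E'
from h import *
q=np.load('q.npy');c,s=np.cos(q[2]),np.sin(q[2])
for f in('w1','w4','w10'):
    X,ok,p=cloud(f);L=(X[...,:2]-q[:2])@np.array([[c,-s],[s,c]]);Z=X[...,2]
    for n,m in(('handle top',(abs(Z-.138)<.003)&(abs(L[...,0])<.04)&(L[...,1]<-.13)&(L[...,1]>-.18)),
      ('bar',(Z>.105)&(Z<.126)&(abs(L[...,0])<.04)&(L[...,1]<-.085)&(L[...,1]>-.13)),
      ('pad/plate',(abs(Z-.098)<.004)&(abs(L[...,0])<.04)&(L[...,1]<.07)&(L[...,1]>0)),
      ('book',(abs(Z-.128)<.006)&(abs(L[...,0])<.06)&(L[...,1]<.15)&(L[...,1]>.07)),
      ('base',(abs(Z-.016)<.003)&(L[...,0]>.03)&(L[...,1]<-.12)&(L[...,1]>-.19))):
        m&=ok
        if m.sum()>3: print(f,n,m.sum(),np.percentile(L[m],[2,50,98],axis=0).round(4).tolist(),np.percentile(Z[m],[50,98]).round(4))
s=monitor.state();print(s['position'],s['qpos'])
E
```

```text
w1 handle top 238 [[-0.0157, -0.1528], [-0.0026, -0.146], [0.0117, -0.1401]] [0.1378 0.1397]
w1 bar 324 [[-0.0175, -0.1146], [-0.002, -0.1063], [0.0153, -0.099]] [0.1212 0.1237]
w1 pad/plate 768 [[-0.0386, 0.0185], [-0.0024, 0.0265], [0.0375, 0.0595]] [0.0996 0.1016]
w1 book 2836 [[-0.0583, 0.0862], [-0.0049, 0.1033], [0.0571, 0.122]] [0.1283 0.1299]
w1 base 514 [[0.0354, -0.1667], [0.0529, -0.1451], [0.0714, -0.1214]] [0.0164 0.0184]
w4 handle top 881 [[-0.0156, -0.1525], [-0.0025, -0.1458], [0.0114, -0.1402]] [0.1371 0.1388]
w4 bar 1098 [[-0.0173, -0.1136], [-0.0018, -0.1052], [0.015, -0.0993]] [0.1205 0.1227]
w4 pad/plate 1897 [[-0.0387, 0.0182], [-0.0036, 0.0242], [0.0381, 0.057]] [0.099  0.1007]
w4 book 8137 [[-0.0365, 0.0859], [0.0055, 0.1025], [0.0576, 0.1212]] [0.1271 0.1286]
w4 base 1473 [[0.0307, -0.1662], [0.0505, -0.1435], [0.0715, -0.121]] [0.0155 0.0184]
w10 handle top 754 [[-0.0154, -0.1521], [-0.0016, -0.1455], [0.0121, -0.1399]] [0.1376 0.1394]
w10 bar 915 [[-0.0166, -0.1134], [-0.001, -0.1051], [0.0154, -0.0991]] [0.1211 0.1234]
w10 pad/plate 1998 [[-0.0387, 0.0185], [-0.0038, 0.026], [0.0377, 0.059]] [0.0994 0.1013]
w10 book 7467 [[-0.0425, 0.0861], [0.0021, 0.1028], [0.0575, 0.1216]] [0.1279 0.1294]
w10 base 1325 [[0.0305, -0.1661], [0.0503, -0.1443], [0.0724, -0.1209]] [0.0161 0.0181]
[ 0.58377205 -0.03631711  0.17935599] [ 1.17334996e+01  1.92239883e+01  8.53197963e+00 -1.90175522e-02
 -7.94698394e+01 -1.18001114e+02]
```

Request:
arm_command --increments '[{"dx":-0.03,"dy":-0.014,"dz":0,"twist":0},{"dx":-0.07,"dy":-0.031,"dz":0,"twist":0},{"dx":-0.1,"dy":-0.045,"dz":0,"twist":0},{"dx":-0.1215,"dy":-0.055,"dz":0,"twist":0},{"dx":-0.1215,"dy":-0.055,"dz":-0.02,"twist":0},{"dx":-0.1215,"dy":-0.055,"dz":-0.04,"twist":0},{"dx":-0.1215,"dy":-0.055,"dz":-0.04,"twist":0},{"dx":-0.1215,"dy":-0.055,"dz":-0.04,"twist":0},{"dx":-0.1215,"dy":-0.055,"dz":-0.04,"twist":0}]' --jaw 0.0854 --newtons 40

```text
time_s: 10.15
position: [0.4638, -0.0913, 0.1416]
ee_rot: [-180.0, 0.1, 163.8]
wrist_force: [-0.1, -0.3, 0.3]
gripper_width: 0.0855
grip_force: 0.0
```

```bash
python3 - <<'E'
from h import *
snap('wrist','w12')
i=cv2.imread('pics/w12.png');cv2.imwrite('pics/w12b.png',cv2.resize(i,(800,600),interpolation=cv2.INTER_CUBIC))
X,ok,p=cloud('w12');tc=monitor.state()['position'];print(tc)
q=np.load('q.npy');c,s=np.cos(q[2]),np.sin(q[2]);L=(X[...,:2]-q[:2])@np.array([[c,-s],[s,c]]);Z=X[...,2]
m=ok&(Z>tc[2]+.022)&(Z<tc[2]+.06);print('fingers y',np.unique((L[m][:,1]*200).round()/200,return_counts=True),Z[m].min())
E
```

```text
[ 0.46384539 -0.09125251  0.14164776]
fingers y (array([-0.19 , -0.185, -0.18 , -0.175, -0.09 , -0.085, -0.08 ]), array([110,  77, 305, 491, 758,  93, 130])) 0.1783392788025661
```

View pics/w12b.png

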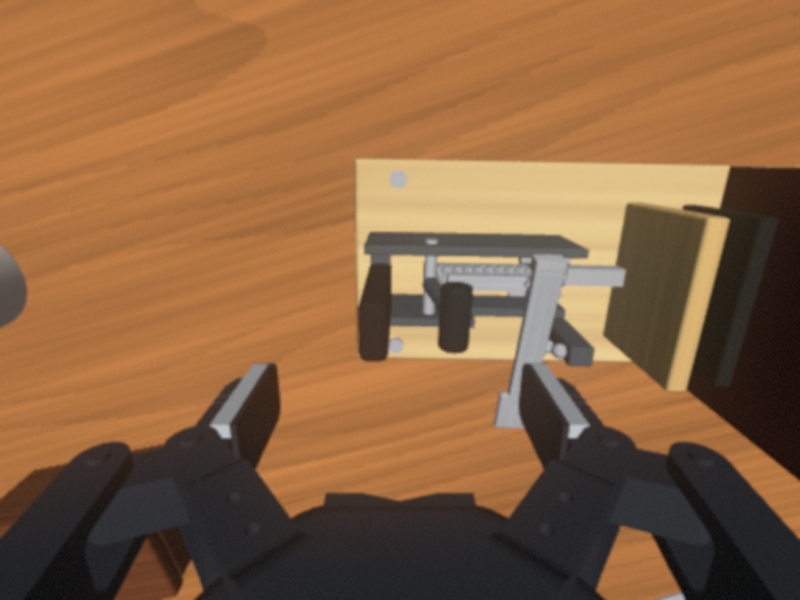

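Pad inner faces are at columns 279 and 521, so their midpoint is 400. The handle (360–390) and bar (440–472) lie between them, and the squeezed pair would be centred near 403. I'm descending.

Request:
arm_command --increments '[{"dx":0,"dy":0,"dz":-0.015,"twist":0},{"dx":0,"dy":0,"dz":-0.03,"twist":0},{"dx":0,"dy":0,"dz":-0.045,"twist":0},{"dx":0,"dy":0,"dz":-0.055,"twist":0},{"dx":0,"dy":0,"dz":-0.065,"twist":0},{"dx":0,"dy":0,"dz":-0.071,"twist":0},{"dx":0,"dy":0,"dz":-0.071,"twist":0},{"dx":0,"dy":0,"dz":-0.071,"twist":0}]'

```text
time_s: 11.0
position: [0.4634, -0.0913, 0.0702]
ee_rot: [-180.0, 0.0, 163.7]
wrist_force: [1.1, 0.1, 0.4]
gripper_width: 0.0854
grip_force: 0.0
```

Request:
arm_command --increments '[{"dx":0,"dy":0,"dz":0,"twist":0},{"dx":0,"dy":0,"dz":0,"twist":0},{"dx":0,"dy":0,"dz":0,"twist":0},{"dx":0,"dy":0,"dz":0,"twist":0},{"dx":0,"dy":0,"dz":0,"twist":0}]' --jaw 0.055 --newtons 30

```text
time_s: 11.5
position: [0.4646, -0.0901, 0.0707]
ee_rot: [179.8, 0.2, 163.7]
wrist_force: [1.8, 6.3, 3.9]
gripper_width: 0.0552
grip_force: 2.9
```

```bash
cat >>h.py <<'E'
def look(f):
    snap('wrist',f);X,ok,p=cloud(f);q=np.load('q.npy');c,s=np.cos(q[2]),np.sin(q[2]);tc=monitor.state()['position']
    L=(X[...,:2]-q[:2])@np.array([[c,-s],[s,c]]);Z=X[...,2]
    pc=lambda m,k:np.percentile(L[m&ok][:,k],[2,50,98]).round(4).tolist() if (m&ok).sum()>5 else None
    print('plate y',pc((abs(Z-.1)<.003)&(abs(L[...,0])<.05)&(L[...,1]<.09)&(L[...,1]>-.02),1))
    print('pad y',pc((abs(Z-.092)<.003)&(abs(L[...,0])<.05)&(L[...,1]<.09)&(L[...,1]>.03),1))
    print('book y',pc((Z>.122)&(Z<.135)&(abs(L[...,0])<.09)&(L[...,1]<.16)&(L[...,1]>.07),1))
    print('fixed',pc((abs(Z-.108)<.003)&(L[...,1]<.16)&(L[...,1]>.1),1))
    print('t',monitor.state()['time_s'])
E
python3 - <<'E'
from h import *
look('w13')
E
```

```text
plate y [0.0174, 0.0196, 0.0271]
pad y None
book y None
fixed None
t 11.55
```

Request:
arm_command --increments '[{"dx":0,"dy":0,"dz":0,"twist":0},{"dx":0,"dy":0,"dz":0,"twist":0},{"dx":0,"dy":0,"dz":0,"twist":0},{"dx":0,"dy":0,"dz":0,"twist":0},{"dx":0,"dy":0,"dz":0,"twist":0},{"dx":0,"dy":0,"dz":0,"twist":0}]' --jaw 0.03 --newtons 25

```text
time_s: 12.15
position: [0.4646, -0.0921, 0.0717]
ee_rot: [-180.0, 0.2, 163.7]
wrist_force: [-0.3, -1.5, 8.2]
gripper_width: 0.0369
grip_force: 27.2
```

```bash
python3 - <<'E'
from h import *
look('w14')
i=cv2.imread('pics/w14.png');cv2.imwrite('pics/w14b.png',cv2.resize(i,(800,600),interpolation=cv2.INTER_CUBIC))
E
```

```text
plate y [0.0235, 0.0249, 0.0273]
pad y None
book y None
fixed None
t 12.2
```

View pics/w14b.png

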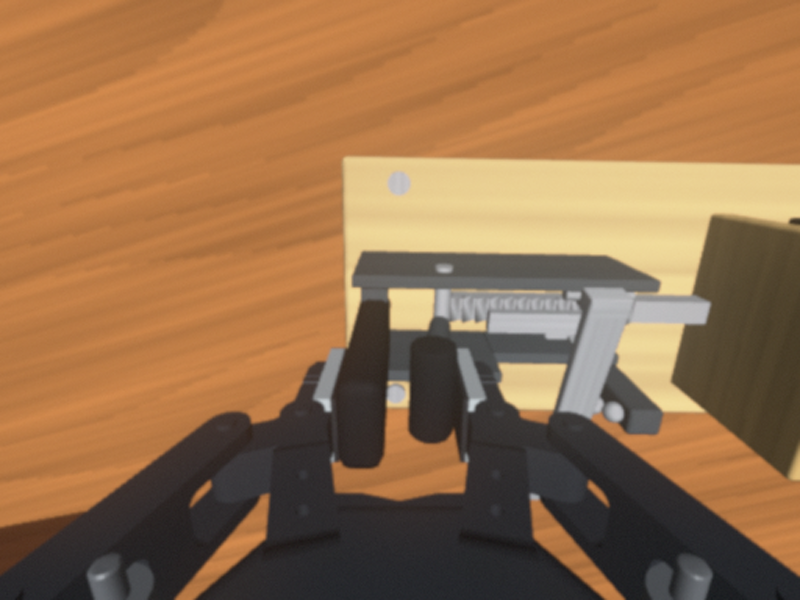

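The trigger is fully squeezed at 37 mm and the grip is centred: handle at (340–390), bar at (412–455), pads on both outsides. The jaw plate moved about 6 mm. Next I'll work out the jaw's absolute travel from the earlier clouds.

```bash
python3 - <<'E'
from h import *
snap('side','s14');snap('scene','c14')
q=np.load('q.npy');c,s=np.cos(q[2]),np.sin(q[2])
for f in('w1','w10','w12','scene0','side0','s14','c14'):
    X,ok,p=cloud(f);L=(X[...,:2]-q[:2])@np.array([[c,-s],[s,c]]);Z=X[...,2];v=p.astype(int).sum(-1)
    B=(p[...,0].astype(int)-p[...,2]) # wood/red > grey
    for n,m in(('plate top',(abs(Z-.1)<.006)&(B>40)&(abs(L[...,0])<.048)&(L[...,1]<.08)&(L[...,1]>-.02)),
      ('pad top',(Z>.08)&(Z<.1)&(B<30)&(v<250)&(abs(L[...,0])<.048)&(L[...,1]<.085)&(L[...,1]>.03)),
      ('book',(abs(Z-.128)<.007)&(abs(L[...,0])<.08)&(L[...,1]<.15)&(L[...,1]>.07)),
      ('fixed',(abs(Z-.108)<.005)&(B>40)&(p[...,1]>110)&(abs(L[...,0])<.064)&(L[...,1]<.17)&(L[...,1]>.1))):
        m=m&ok
        if m.sum()>8: print(f,n,m.sum(),np.percentile(L[m][:,1],[2,25,50,75,98]).round(4).tolist(),np.percentile(Z[m],[2,98]).round(3))
E
```

```text
w1 plate top 657 [0.0182, 0.0205, 0.0237, 0.0271, 0.0306] [0.095 0.102]
w1 pad top 538 [0.0502, 0.0516, 0.0543, 0.0571, 0.0602] [0.082 0.096]
w1 book 3550 [0.0859, 0.0931, 0.1029, 0.1127, 0.1221] [0.122 0.13 ]
w1 fixed 547 [0.1343, 0.1369, 0.1391, 0.1412, 0.1439] [0.107 0.11 ]
w10 plate top 1792 [0.0182, 0.0207, 0.0239, 0.0272, 0.0306] [0.095 0.101]
w10 pad top 1758 [0.05, 0.0515, 0.0534, 0.0568, 0.0604] [0.081 0.095]
w10 book 8699 [0.0857, 0.0924, 0.1023, 0.1123, 0.1215] [0.122 0.129]
w10 fixed 870 [0.1371, 0.1392, 0.1406, 0.1419, 0.1444] [0.106 0.109]
w12 plate top 1715 [0.0183, 0.0207, 0.0235, 0.0268, 0.0305] [0.097 0.102]
w12 pad top 2512 [0.0497, 0.0511, 0.0521, 0.0551, 0.0605] [0.081 0.095]
scene0 plate top 107 [0.0191, 0.0218, 0.0247, 0.0276, 0.0305] [0.095 0.104]
scene0 pad top 106 [0.0493, 0.0518, 0.0542, 0.0572, 0.0605] [0.083 0.098]
scene0 book 562 [0.0857, 0.0946, 0.1042, 0.1131, 0.122] [0.122 0.133]
scene0 fixed 170 [0.1283, 0.1323, 0.136, 0.1397, 0.144] [0.103 0.112]
side0 plate top 88 [0.022, 0.0266, 0.0308, 0.0339, 0.0428] [0.095 0.104]
side0 book 389 [0.0903, 0.1005, 0.1109, 0.121, 0.1292] [0.122 0.132]
side0 fixed 145 [0.1278, 0.1353, 0.1396, 0.1443, 0.1483] [0.103 0.112]
s14 plate top 86 [0.0287, 0.0332, 0.0376, 0.0406, 0.0438] [0.095 0.103]
s14 book 389 [0.0905, 0.1005, 0.1111, 0.1209, 0.1286] [0.122 0.131]
s14 fixed 150 [0.1283, 0.1357, 0.1393, 0.1441, 0.1483] [0.103 0.111]
c14 plate top 105 [0.0261, 0.0291, 0.0317, 0.0344, 0.0378] [0.095 0.104]
c14 pad top 105 [0.0565, 0.0585, 0.0613, 0.0635, 0.0664] [0.081 0.097]
c14 book 563 [0.0862, 0.095, 0.104, 0.1132, 0.1221] [0.122 0.132]
c14 fixed 175 [0.1283, 0.1325, 0.1359, 0.1393, 0.1443] [0.103 0.112]
```

The jaw has moved 7.0 mm in the scene camera. From the gap to the book (19 mm, plus 1–4 mm of slide) it is at about 19.3 mm, so four more full squeezes should bring it to 47.3 mm. I'll measure as I go.

Request:
arm_command --increments '[{"dx":0,"dy":0,"dz":0,"twist":0},{"dx":0,"dy":0,"dz":0,"twist":0},{"dx":0,"dy":0,"dz":0,"twist":0},{"dx":0,"dy":0,"dz":0,"twist":0},{"dx":0,"dy":0,"dz":0,"twist":0},{"dx":0,"dy":0,"dz":0,"twist":0}]' --jaw 0.0854

```text
time_s: 12.9
position: [0.463, -0.0913, 0.0697]
ee_rot: [-180.0, -0.0, 163.7]
wrist_force: [-0.3, -0.2, -0.2]
gripper_width: 0.0854
grip_force: 0.0
```

Request:
arm_command --increments '[{"dx":0,"dy":0,"dz":0,"twist":0},{"dx":0,"dy":0,"dz":0,"twist":0},{"dx":0,"dy":0,"dz":0,"twist":0},{"dx":0,"dy":0,"dz":0,"twist":0},{"dx":0,"dy":0,"dz":0,"twist":0},{"dx":0,"dy":0,"dz":0,"twist":0},{"dx":0,"dy":0,"dz":0,"twist":0},{"dx":0,"dy":0,"dz":0,"twist":0}]' --jaw 0.03

```text
time_s: 13.7
position: [0.4644, -0.0921, 0.0713]
ee_rot: [-180.0, 0.2, 163.7]
wrist_force: [-0.7, -1.5, 7.5]
gripper_width: 0.037
grip_force: 27.6
```

```bash
cat >>h.py <<'E'
def meas(f):
    q=np.load('q.npy');c,s=np.cos(q[2]),np.sin(q[2])
    snap('scene',f);X,ok,p=cloud(f);L=(X[...,:2]-q[:2])@np.array([[c,-s],[s,c]]);Z=X[...,2];v=p.astype(int).sum(-1)
    B=(p[...,0].astype(int)-p[...,2])
    for n,m in(('plate top',(abs(Z-.1)<.006)&(B>40)&(abs(L[...,0])<.048)&(L[...,1]<.08)&(L[...,1]>-.02)),
      ('pad top',(Z>.08)&(Z<.1)&(B<30)&(v<250)&(abs(L[...,0])<.048)&(L[...,1]<.1)&(L[...,1]>.03)),
      ('book',(abs(Z-.128)<.007)&(abs(L[...,0])<.08)&(L[...,1]<.15)&(L[...,1]>.07)),
      ('lever',(abs(L[...,0]-.1)<.012)&(abs(L[...,1]+.05)<.01))):
        m=m&ok
        if m.sum()>8: print(f,n,m.sum(),np.percentile(L[m][:,1],[2,50,98]).round(4).tolist(),np.median(Z[m]).round(3))
    s=monitor.state();print(s['time_s'],s['gripper_width'],s['grip_force'],s['wrist_force'])
E
python3 -c "
from h import *
meas('c15')"
```

```text
c15 plate top 104 [0.0327, 0.0383, 0.0441] 0.099
c15 pad top 179 [0.0315, 0.0691, 0.088] 0.091
c15 book 555 [0.0857, 0.1036, 0.1222] 0.127
c15 lever 89 [-0.0596, -0.0497, -0.0403] 0.044
13.75 0.03678058074961548 27.577955424785614 [-0.73149174 -2.86437114  7.21506289]
```

Request:
arm_command --increments '[{"dx":0,"dy":0,"dz":0,"twist":0},{"dx":0,"dy":0,"dz":0,"twist":0},{"dx":0,"dy":0,"dz":0,"twist":0},{"dx":0,"dy":0,"dz":0,"twist":0},{"dx":0,"dy":0,"dz":0,"twist":0},{"dx":0,"dy":0,"dz":0,"twist":0}]' --jaw 0.0854

```text
time_s: 14.35
position: [0.463, -0.0913, 0.0697]
ee_rot: [-180.0, -0.0, 163.7]
wrist_force: [-0.3, 0.5, 0.2]
gripper_width: 0.0855
grip_force: 0.0
```

Request:
arm_command --increments '[{"dx":0,"dy":0,"dz":0,"twist":0},{"dx":0,"dy":0,"dz":0,"twist":0},{"dx":0,"dy":0,"dz":0,"twist":0},{"dx":0,"dy":0,"dz":0,"twist":0},{"dx":0,"dy":0,"dz":0,"twist":0},{"dx":0,"dy":0,"dz":0,"twist":0},{"dx":0,"dy":0,"dz":0,"twist":0},{"dx":0,"dy":0,"dz":0,"twist":0}]' --jaw 0.03

```text
time_s: 15.15
position: [0.4644, -0.0921, 0.0713]
ee_rot: [-180.0, 0.2, 163.7]
wrist_force: [-1.0, -2.5, 7.0]
gripper_width: 0.037
grip_force: 27.6
```

```bash
python3 -c "
from h import *
meas('c16')"
```

```text
c16 plate top 103 [0.0397, 0.0455, 0.0512] 0.099
c16 pad top 181 [0.0386, 0.0763, 0.0886] 0.092
c16 book 562 [0.0861, 0.1038, 0.122] 0.127
c16 lever 92 [-0.0597, -0.0503, -0.0402] 0.044
15.2 0.03682476693825729 27.571141719818115 [-1.04735664 -2.3896047   6.16723233]
```

Request:
arm_command --increments '[{"dx":0,"dy":0,"dz":0,"twist":0},{"dx":0,"dy":0,"dz":0,"twist":0},{"dx":0,"dy":0,"dz":0,"twist":0},{"dx":0,"dy":0,"dz":0,"twist":0},{"dx":0,"dy":0,"dz":0,"twist":0},{"dx":0,"dy":0,"dz":0,"twist":0}]' --jaw 0.0854

```text
time_s: 15.8
position: [0.463, -0.0912, 0.0697]
ee_rot: [-180.0, -0.0, 163.7]
wrist_force: [-0.2, 0.8, -0.4]
gripper_width: 0.0853
grip_force: 0.0
```

Request:
arm_command --increments '[{"dx":0,"dy":0,"dz":0,"twist":0},{"dx":0,"dy":0,"dz":0,"twist":0},{"dx":0,"dy":0,"dz":0,"twist":0},{"dx":0,"dy":0,"dz":0,"twist":0},{"dx":0,"dy":0,"dz":0,"twist":0},{"dx":0,"dy":0,"dz":0,"twist":0},{"dx":0,"dy":0,"dz":0,"twist":0},{"dx":0,"dy":0,"dz":0,"twist":0}]' --jaw 0.03

```text
time_s: 16.6
position: [0.4643, -0.0921, 0.0713]
ee_rot: [-180.0, 0.2, 163.7]
wrist_force: [0.1, -1.8, 6.9]
gripper_width: 0.0367
grip_force: 27.3
```

```bash
python3 -c "
from h import *
meas('c17')"
```

```text
c17 plate top 98 [0.0468, 0.0527, 0.0582] 0.098
c17 pad top 160 [0.0455, 0.0804, 0.0884] 0.091
c17 book 557 [0.0871, 0.1047, 0.1231] 0.127
c17 lever 90 [-0.0595, -0.0497, -0.0405] 0.045
16.65 0.03696700991576524 27.34289914369583 [-0.79433467 -1.85554622  6.25369287]
```

The plate has moved 28 mm in total and the book has just started to move, about 1 mm. Before the last squeeze I'll check that the pad is still uncompressed.

```bash
python3 - <<'E'
from h import *
q=np.load('q.npy');c,s=np.cos(q[2]),np.sin(q[2])
for f,pl in(('scene0',.0247),('c14',.0317),('c15',.0383),('c16',.0455),('c17',.0527)):
    X,ok,p=cloud(f);L=(X[...,:2]-q[:2])@np.array([[c,-s],[s,c]]);Z=X[...,2];v=p.astype(int).sum(-1);B=p[...,0].astype(int)-p[...,2]
    m=ok&(Z>.089)&(Z<.1)&(B<20)&(v<200)&(abs(L[...,0])<.045)&(L[...,1]>pl+.013)&(L[...,1]<.1)
    y=L[m][:,1]; bk=ok&(Z>.123)&(Z<.134)&(abs(L[...,0])<.075)&(L[...,1]<.15)&(L[...,1]>.07)
    print(f,m.sum(),np.percentile(y,[2,25,50,75,98]).round(4),'pad-plate',(np.median(y)-pl).round(4),'book',L[bk][:,1].mean().round(4))
E
```

```text
scene0 102 [0.0498 0.0535 0.0563 0.0596 0.088 ] pad-plate 0.0316 book 0.1042
c14 97 [0.0565 0.0599 0.0627 0.0663 0.0879] pad-plate 0.031 book 0.1041
c15 107 [0.0636 0.0665 0.0704 0.0732 0.088 ] pad-plate 0.0321 book 0.1039
c16 103 [0.0704 0.0742 0.0771 0.0812 0.0882] pad-plate 0.0316 book 0.1043
c17 100 [0.0764 0.0795 0.0825 0.0857 0.0884] pad-plate 0.0298 book 0.105
```

The pad is compressed only about 1–2 mm, so it is still sliding the book and the jaw is at about 40.3 mm. One more squeeze should give 5 mm.

Request:
arm_command --increments '[{"dx":0,"dy":0,"dz":0,"twist":0},{"dx":0,"dy":0,"dz":0,"twist":0},{"dx":0,"dy":0,"dz":0,"twist":0},{"dx":0,"dy":0,"dz":0,"twist":0},{"dx":0,"dy":0,"dz":0,"twist":0},{"dx":0,"dy":0,"dz":0,"twist":0}]' --jaw 0.0854

```text
time_s: 17.25
position: [0.463, -0.0913, 0.0697]
ee_rot: [-180.0, -0.0, 163.7]
wrist_force: [0.6, -0.4, -0.2]
gripper_width: 0.0854
grip_force: 0.0
```

Request:
arm_command --increments '[{"dx":0,"dy":0,"dz":0,"twist":0},{"dx":0,"dy":0,"dz":0,"twist":0},{"dx":0,"dy":0,"dz":0,"twist":0},{"dx":0,"dy":0,"dz":0,"twist":0},{"dx":0,"dy":0,"dz":0,"twist":0},{"dx":0,"dy":0,"dz":0,"twist":0},{"dx":0,"dy":0,"dz":0,"twist":0},{"dx":0,"dy":0,"dz":0,"twist":0},{"dx":0,"dy":0,"dz":0,"twist":0}]' --jaw 0.03

```text
time_s: 18.15
position: [0.4645, -0.092, 0.0715]
ee_rot: [-180.0, 0.2, 163.7]
wrist_force: [-0.8, -1.4, 7.9]
gripper_width: 0.0368
grip_force: 27.3
```

```bash
python3 - <<'E'
from h import *
meas('c18')
q=np.load('q.npy');c,s=np.cos(q[2]),np.sin(q[2])
for f,pl in(('c17',.0527),('c18',.0597)):
    X,ok,p=cloud(f);L=(X[...,:2]-q[:2])@np.array([[c,-s],[s,c]]);Z=X[...,2];v=p.astype(int).sum(-1);B=p[...,0].astype(int)-p[...,2]
    m=ok&(Z>.089)&(Z<.1)&(B<20)&(v<200)&(abs(L[...,0])<.045)&(L[...,1]>pl+.010)&(L[...,1]<.1)
    y=L[m][:,1]; bk=ok&(Z>.123)&(Z<.134)&(abs(L[...,0])<.075)&(L[...,1]<.15)&(L[...,1]>.07)
    print(f,m.sum(),np.percentile(y,[2,25,50,75,98]).round(4),'book',L[bk][:,1].mean().round(4))
E
```

```text
c18 plate top 102 [0.0531, 0.0597, 0.0657] 0.099
c18 pad top 165 [0.0522, 0.0837, 0.0916] 0.092
c18 book 559 [0.0901, 0.1077, 0.1259] 0.127
c18 lever 86 [-0.0596, -0.0499, -0.041] 0.045
18.2 0.036807563894720834 27.253608405590057 [-1.07170211 -1.62387584  7.70044752]
c17 100 [0.0764 0.0795 0.0825 0.0857 0.0884] book 0.105
c18 108 [0.0796 0.0825 0.0861 0.0892 0.0916] book 0.1077
```

The plate moved 7 mm, the pad about 3.4 mm and the book about 2.8 mm. That puts the pad about 5 mm in with the book against the fixed jaw, and the trigger is still held. Handing in.

```bash
python3 -c "
from workcell import job
print(job.job_done())"
```

```text
the job is handed in; nothing more can be done
None
```

I handed the job in at about 18 s of the 64 s; no verdict came back. By my camera measurements the lever is latched, the book is against the fixed jaw with the pad pushed in about 5 mm, and the gripper still holds the trigger squeezed.

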